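# Turn the notebook in the bench press and hold the platen at its balance point

## Task

The slim red notebook on the press bed has just had its fore edge pressed: turn it round and lay it flat on the rubber bed with its grey cloth spine flush along the steel register bar at the back, whole book on the bed, and let go of it. Then take the handle of the thrown-back platen and swing it gently forward to its over-centre balance point (a little short of upright on our side), and finish while still holding the handle there, so the platen drops neither way while I slip a board over the book. Never let the platen fall, forward or back, and leave the other things on the bench where they are.

Things in the scene. Friction and masses are not known exactly. Their poses are not given: they have to be found in the camera images.
- press: Fixed clamshell bench press, grey base 280 x 280 mm. Origin on the bench under its centre; +x its back (hinge, platen), -x its open front, facing the robot's side within 15 degrees. Flat black rubber bed, 45 mm above the bench, 260 mm along y, from x = -140 mm to the register bar's front face at x = +39 mm. Hinge lugs behind, tops 80 mm above the bench.
- press_bar (a point): Steel register bar along the press's y: 250 mm long, 12 mm thick, its top 10 mm above the bed. This point is the middle of its front face (which the spine must touch), 5 mm above the bed; axes as the press.
- press_hinge (a point): Middle of the platen's hinge axis (along the press's y), 66 mm above the bench, 85 mm behind the press's origin. The platen: plate 170 x 246 x 8 mm with a 20 mm thick housing on its back, about 0.9 kg (may differ by a quarter).
- platen (a joint): Platen angle, rad: 0 shut level over the bed, growing as it opens up and back; starts lying back on its stop at 1.95. Free hinge, no spring or stay. Its centre of mass stands above the hinge (balance point) at 1.41, i.e. 81 degrees: the housing is heavy, so upright (1.57) is already past balance. Below 1.41 it falls shut, above it falls back.
- platen_handle (a point): Centre of the handle: round black bar, 15 mm diameter, parallel to the hinge, 122 mm clear between its side arms, its centre 45 mm beyond the plate's edge, open between; it may turn in the fingers. Platen shut: 228 mm in front of the hinge axis and 12 mm above it. Start: 273 mm above the bench, 96 mm behind the hinge. Balance point: 293 mm above the bench, 25 mm in front of the hinge.
- book_center (a point): Centre, half-way up, of the slim red notebook lying on the bed: 60 (x) x 150 (y) x 22 (z) mm, about 160 g, stiff. +x is its spine (flat; grey cloth over it and the 16 mm of cover beside it, with a dark groove), -x its fore edge (white pages set in between the covers). Starts with the spine to the front of the press, up to 45 degrees askew.
- book_spine_a (a point): Point on the notebook's spine face, half-way up, 70 mm from its centre along the book's +y; axes as the notebook.
- book_spine_b (a point): Same, 70 mm along the book's -y.
- weight: Bystander beside the press: dark steel round weight with a knob, 60 mm across, 76 mm high; origin under its centre.
- spool: Bystander beside the press: wooden spool of silver thread, 52 mm across, 66 mm high; origin under its centre.
- stack: Bystander: stack of red cards 58 x 170 x 47 mm; origin under its centre.
- diary: Bystander: wider notebook with brown board covers, 105 x 150 x 18 mm, lying on the bench; origin under its centre.
- tape: Bystander: roll of amber tape, 100 mm across, 48 mm high, lying flat; origin under its centre.
- jar: Bystander: white glue jar, 72 mm across, 100 mm high; origin under its centre.

How it is judged:
On the way, in this order (a step that is already met when the one before it is completed fails the run):
1. the notebook lies flat on the bed, let go, its spine flush along the register bar (x of book_spine_a in the frame of press between 0.034 and 0.044 m and x of book_spine_b in the frame of press between 0.034 and 0.044 m and y of book_center in the frame of press between -0.06 and 0.06 m and z of book_center in the frame of press between 0.05 and 0.062 m and angle between book_center's own z axis and vertical below 0.1 rad and contact force between the fingers and book below 0.05 N), for 0.2 s.
2. the robot swings the platen forward off its back stop (value of joint platen below 1.8 rad and contact force between the fingers and platen above 0.2 N), for 0.05 s.
At the end, for the whole second after the job is handed in: Platen still at its balance point (1.41 rad, within 0.08), fingers holding its handle (over 0.3 N); notebook flat and untouched on the bed, both ends of its spine within 5 mm of the register bar, its centre within 60 mm of the bar's middle (all of step 1 and value of joint platen between 1.33 and 1.49 rad and velocity of joint platen between -0.1 and 0.1 rad/s and contact force between the fingers and platen above 0.3 N); the arm keeps its last pose, push and grip.
It fails at once if the platen falls or is brought down towards the bed (below 1.1 rad) (value of joint platen below 1.1 rad).
It fails at once if the platen is flung or falls (faster than 1.5 rad/s) (velocity of joint platen above 1.5 rad/s or velocity of joint platen below -1.5 rad/s).
It fails at once if another thing on the bench is moved by more than 30 mm (distance of any of weight, spool, stack, diary, tape, jar from where it was at the start of the episode above 0.03 m).
It also fails if it takes over 67 s, if anything falls off the work surface, if the arm or the gripper's body presses on something with over 40 N, if the wrist force passes 120 N, or if a joint passes its speed limit or range.

## Robot

A 7-joint arm with a two-finger parallel gripper is mounted at the origin on the work surface. World frame = base frame: x ahead of the robot, y to its left, z up, the work surface at z = 0. Lengths are in m, angles in rad, forces in N, time in s.
With the tool pointing down it reaches from about 0.4 to 0.85 m from the base axis. Payload 4.5 kg.
Tool frame: the origin (TCP) lies on the centre line of the jaws, within the pads' length; the fingertips stand 11 mm ahead of it and the grasp point (between the pads) lies 8 mm behind it; z points along the fingers, y is the line along which they close (so a half turn about z gives the same grasp; the last joint's range is limited). The gripper opens to 88 mm and grips with 3 to 60 N. Pads are 18 mm wide; open, the fingers measure 123 mm over their backs; the gripper's body (75 mm by 187 mm) begins 45 mm behind the grasp point.
Start: joints at [0.034, 0.689, -0.195, 1.565, 0.157, 0.902, -0.215], TCP at [0.625, 0, 0.25] pointing down, gripper open.
Joint ranges: [-3.01, 3.01], [-0.46, 2.08], [-1.47, 1.51], [0.13, 2.56], [-1, 4.14], [0.04, 2.09], [-2.66, 2.66]. Speed limits (rad/s): [2.57, 2.57, 3.14, 3.14, 3.14, 3.14, 3.14].

## Interface

Orientations are given as a unit quaternion [x, y, z, w].
In Python, from plant import * gives the robot as it stands. The module is installed in compiled form; this text tells all that it offers.
- The arm moves only by the tool send_rows, never from a script. Its argument "motion" is a list of rows, each an object of numbers: "x", "y", "z": the shift along the tool's x, y, z in cm; "rx", "ry", "rz": the turn, a rotation vector about the tool's x, y, z in rad; "jaw": the finger opening in cm, from 0 to 8.81. In form: [{"x": .., "y": .., "z": .., "rx": .., "ry": .., "rz": .., "jaw": ..}, ...]. A call has exactly 5 rows; each row shifts and turns the commanded pose from where the row before left it, along the tool's axes as they then stand; what a row does not reach is not made up. A row lasts 1/10 s, in which the tool goes at most 50 mm and 8.59 degrees, less where a joint would pass 70% of its speed; a pose out of reach is approached as far as the arm can. A call is refused whole if a number of a shift passes 5 or a number of a turn 0.15, either way. A call with a gripper value outside its range is refused whole. The fingers move at their own pace and stop on an object; "grip_force" is the grip in N (left out, the last holds). Time passes only in rows, so rows that do not move let the fingers close, or fill a call up. It gives the time, the measured TCP pose, the force, the opening and the grip force at its end, in the units of the state.
- get_state(): the state, without advancing time (a new reading comes with each control period).
- snapshot(name): name is "scene" or "side" or "wrist"; returns a dict with "img" (420x560x3 uint8, red, green, blue), "vertical_fov" (degrees; the focal length in pixels is half the picture's height over the tangent of half this angle, whatever the lens; pixels are square), "cx", "cy" (the principal point, pixels), "extrinsics" (4x4, takes a point from camera to world coordinates). Camera axes: x right, y up, looking along -z (the intrinsics and any distortion apply to the point x, -y, -z); pixel columns grow to the right and rows downward; lengths in m; the calibration is good to about 2 mm. A picture is of the moment at which its call begins. There is no depth.
- finish_job(): hands the job in; it is judged then, once.
The state is a dict: "clock": time; "q": joint angles; "qd": joint speeds; "joint_torque": joint torques, N m; "tool_pos": TCP position; "eef_rot": TCP orientation; "contact_force": force on the tool from outside, world axes, zero at the start; "moment": the same for the moment, N m; "opening": opening from 0.0 (shut) to 1.0 (fully open); "finger_force": force on a finger pad.
Only numpy, scipy, OpenCV 4.12 (cv2) and the standard library are available. Lean on these libraries where they do the work, as an engineer would, in place of code of your own. Each camera call takes 0.05 s, during which the arm holds its last target. There are 200 camera calls.

## Working session

There is one attempt and no reset: what is moved stays moved. The work goes in short steps, Python scripts to look and compute and a tool call to move; the robot and the scene stay as the last step left them, time stands still between calls to the robot, and variables do not carry over. Pictures are saved under pics/ and viewed, at most 10 in all, crops included, and the job is handed in when it is done.

Besides the shell and the picture viewer there is one more tool, called by a JSON object that holds its "op" and its "data", one argument or row to a line. send_rows: Moves the arm, as the interface text tells. Its arguments: {"type":"object","properties":{"motion":{"type":"array"},"grip_force":{"type":"number"}},"required":["motion"]}

```bash
mkdir -p pics
cat > h.py <<'E'
from plant import *
import numpy as np, cv2, json
from scipy.spatial.transform import Rotation as R
def snap(n,fn):
    s=snapshot(n); cv2.imwrite('pics/'+fn+'.png',s['img'][:,:,::-1])
    np.savez('pics/'+fn+'.npz',**{k:s[k] for k in s}); return s
def load(fn): return dict(np.load('pics/'+fn+'.npz'))
def f(s): return s['img'].shape[0]/2/np.tan(np.radians(float(s['vertical_fov']))/2)
def ray(s,u,v):
    E=np.array(s['extrinsics']); d=np.array([(u-s['cx'])/f(s),-(v-s['cy'])/f(s),-1]); return E[:3,3],E[:3,:3]@d
def at_z(s,u,v,z):
    o,d=ray(s,u,v); return o+d*(z-o[2])/d[2]
def proj(s,P):
    E=np.array(s['extrinsics']); p=(np.atleast_2d(P)-E[:3,3])@E[:3,:3]
    return np.c_[s['cx']+f(s)*p[:,0]/-p[:,2], s['cy']+f(s)*p[:,1]/p[:,2]]
E
python3 - <<'E'
from h import *
for n in ('scene','side','wrist'):
    s=snap(n,n+'0'); print(n,{k:np.round(s[k],3).tolist() for k in s if k!='img'})
print(get_state())
E
```

```text
scene {'vertical_fov': 48.657, 'cx': 274.469, 'cy': 204.696, 'extrinsics': [[0.356, -0.79, 0.5, 1.074], [0.935, 0.299, -0.192, -0.264], [0.002, 0.535, 0.845, 1.093], [0.0, 0.0, 0.0, 1.0]]}
side {'vertical_fov': 48.8, 'cx': 276.964, 'cy': 210.961, 'extrinsics': [[0.987, 0.101, -0.128, 0.335], [-0.163, 0.561, -0.811, -1.125], [-0.01, 0.821, 0.57, 0.852], [0.0, 0.0, 0.0, 1.0]]}
wrist {'vertical_fov': 67.092, 'cx': 283.13, 'cy': 205.912, 'extrinsics': [[1.0, -0.001, 0.002, 0.625], [0.0, 0.953, 0.302, 0.078], [-0.002, -0.302, 0.953, 0.384], [0.0, 0.0, 0.0, 1.0]]}
{'clock': 0.15, 'q': array([ 0.03377048,  0.68976711, -0.19455058,  1.56603654,  0.15726373,
        0.902506  , -0.21512764]), 'qd': array([ 0.00286217, -0.00354535, -0.00153331, -0.00185434,  0.00235979,
       -0.00018375,  0.00152748]), 'joint_torque': array([-1.46674727e-03, -5.27863634e+01, -1.26819178e+00, -1.53587687e+01,
       -5.24473807e-02,  3.92338901e-03,  1.12435155e-04]), 'tool_pos': array([6.24564679e-01, 6.25493368e-06, 2.49128237e-01]), 'eef_rot': array([ 7.07087462e-01,  7.07125787e-01, -4.90101256e-04, -4.50373951e-04]), 'contact_force': array([ 1.01694591e-04,  3.93343797e-01, -4.61449511e-02]), 'moment': array([-0.06588605,  0.02224895, -0.00536125]), 'finger_force': 0.0, 'opening': 1.0000488383812352}
```

View pics/scene0.png

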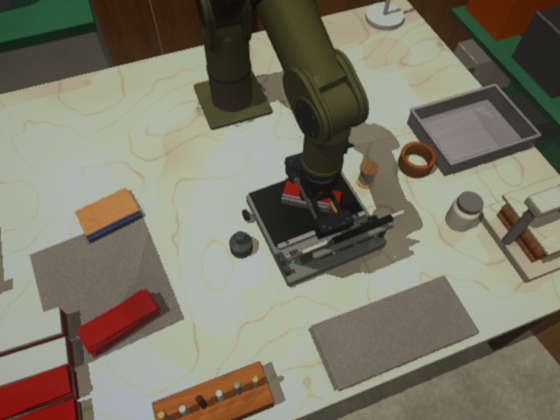

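View pics/wrist0.png

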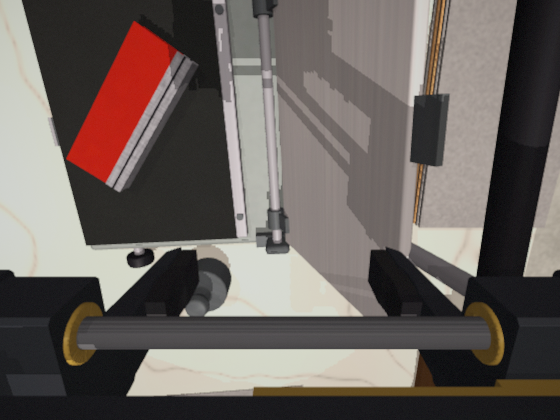

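Run:
```python
from h import *
w=cv2.imread('pics/wrist0.png')[0:260,30:300]; s=cv2.imread('pics/side0.png')
a=cv2.resize(w,None,fx=2.2,fy=2.2,interpolation=3)
b=cv2.imread('pics/scene0.png')[165:225,240:400]; b=cv2.resize(b,None,fx=3,fy=3,interpolation=3)
cv2.imwrite('pics/c1.png',a[:,:594]); 
s=cv2.resize(s[120:330,180:460],None,fx=2.8,fy=2.8,interpolation=3); cv2.imwrite('pics/c2.png',s)
```

```text
(no output)
```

View pics/c1.png

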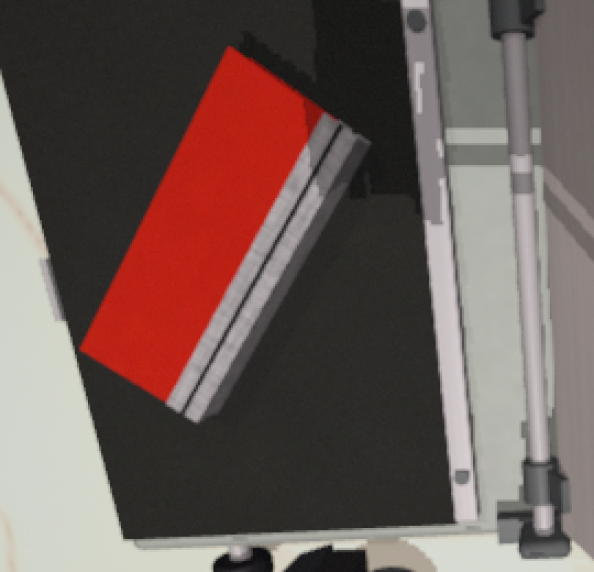

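View pics/c2.png

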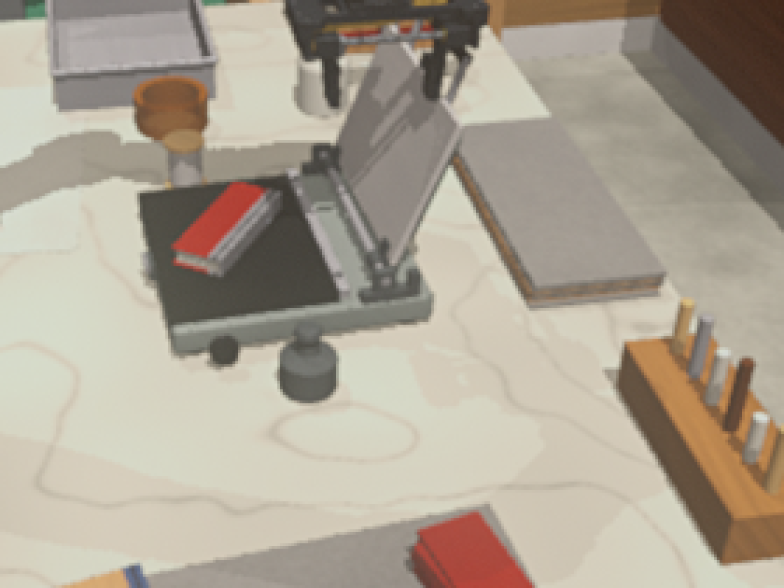

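Run:
```python
from h import *
s=load('wrist0')
def P(X,Y,z): return at_z(s,30+X/2.2-.3,Y/2.2-.3,z)
b=[P(230,45,.067),P(80,350,.067),P(200,423,.067),P(357,130,.067)]
print('book',np.round(b,4)); 
for i in range(4): print(np.linalg.norm(b[i]-b[(i+1)%4]).round(4))
c=np.mean(b,0); d=b[3]-b[2]; d2=b[0]-b[1]; print('c',c, np.degrees(np.arctan2(d[1],d[0])),np.degrees(np.arctan2(d2[1],d2[0])))
r=[P(404,10,.055),P(455,520,.055)]; d=r[0]-r[1]; print('bar',np.round(r,4),np.degrees(np.arctan2(d[1],d[0])))
e=[P(10,105,.045),P(123,538,.045)]; d=e[0]-e[1]; print('front',np.round(e,4),np.degrees(np.arctan2(d[1],d[0])))
print('near edge corner',P(455,522,.045))
```

```text
book [[ 0.4924  0.1497  0.067 ]
 [ 0.4065  0.0267  0.067 ]
 [ 0.4559 -0.0077  0.067 ]
 [ 0.5409  0.1184  0.067 ]]
0.1501
0.0603
0.1521
0.0577
c [0.47391498 0.07177533 0.067     ] 56.05342430578907 55.0624618228043
bar [[ 0.561   0.1652  0.055 ]
 [ 0.5719 -0.0621  0.055 ]] 92.76229041718344
front [[ 0.3828  0.1314  0.045 ]
 [ 0.3934 -0.0769  0.045 ]] 92.92460219558282
near edge corner [ 0.57027494 -0.06750146  0.045     ]
```

```bash
cat >> h.py <<'E'
O=np.array([.5268,.0609,0]); YAW=np.radians(2.85)
Rp=R.from_euler('z',YAW).as_matrix()
def press(x,y,z): return O+Rp@np.array([x,y,z])
def topress(p): return Rp.T@(np.array(p)-O)
def down(a): # tool pointing down, tool y along world angle a (deg)
    a=np.radians(a); y=np.array([np.cos(a),np.sin(a),0]); z=np.array([0,0,-1.]); return R.from_matrix(np.c_[np.cross(y,z),y,z])
def plan(p,r,n=5,p0=None,r0=None):
    s=get_state(); p0=s['tool_pos'] if p0 is None else p0; r0=R.from_quat(s['eef_rot']) if r0 is None else r0
    rv=(r0.inv()*r).as_rotvec(); dr=R.from_rotvec(rv/n); c=r0
    for i in range(n):
        d=c.inv().apply(np.array(p)-p0)/n*100; print(np.round(d,2).tolist(),(rv/n).round(3).tolist()); c=c*dr
E
python3 - <<'E'
from h import *
plan([.4739,.0718,.16],down(-34.5),5,np.array([.6246,0,.2491]),down(0))
E
```

```text
[1.44, -3.01, 1.78] [0.0, 0.0, 0.12]
[1.06, -3.16, 1.78] [0.0, 0.0, 0.12]
[0.68, -3.27, 1.78] [0.0, 0.0, 0.12]
[0.28, -3.33, 1.78] [0.0, 0.0, 0.12]
[-0.12, -3.34, 1.78] [0.0, 0.0, 0.12]
```

{"op": "send_rows", "data": {
  "motion": [
    {"x": 1.44,"y": -3.0,"z": 1.8,"rx": 0,"ry": 0,"rz": 0.12,"jaw": 8.8},
    {"x": 1.06,"y": -3.16,"z": 1.8,"rx": 0,"ry": 0,"rz": 0.12,"jaw": 8.8},
    {"x": 0.68,"y": -3.27,"z": 1.8,"rx": 0,"ry": 0,"rz": 0.12,"jaw": 8.8},
    {"x": 0.28,"y": -3.33,"z": 1.8,"rx": 0,"ry": 0,"rz": 0.12,"jaw": 8.8},
    {"x": -0.12,"y": -3.34,"z": 1.8,"rx": 0,"ry": 0,"rz": 0.12,"jaw": 8.8}
  ],
  "grip_force": 20
}}

```text
clock: 0.65
tool_pos: [0.4732, 0.0722, 0.1593]
eef_rot: [0.886, 0.464, 0.0, 0.0]
contact_force: [0.1, 1.4, -0.5]
opening: 1.001
finger_force: 0.0
```

Run:
```python
from h import *
for i in range(3): snapshot('wrist') if i<2 else snap('wrist','w1')
s=get_state(); print(s['clock'],s['tool_pos'],s['eef_rot'],s['contact_force'])
plan([.4739,.0718,.068],down(-34.5),1)
```

```text
0.8 [0.47161421 0.07276708 0.15883671] [ 8.83647804e-01  4.68146221e-01 -2.25450789e-03 -7.69180578e-04] [ 0.96414214 -0.27277227 -0.25409314]
[0.08, 0.27, 9.08] [-0.003, 0.003, 0.006]
```

View pics/w1.png

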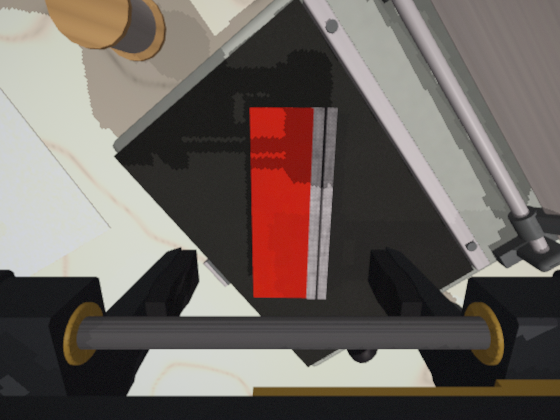

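Run:
```python
from h import *
s=load('w1')
b=np.array([at_z(s,u,v,.067) for u,v in [(250,107),(253,298),(327,299),(338,108)]])
print(b.round(4),b.mean(0)); 
for i in range(4): print(np.linalg.norm(b[i]-b[(i+1)%4]).round(4))
d=b[3]-b[2]; d2=b[0]-b[1]; print(np.degrees(np.arctan2(d[1],d[0])),np.degrees(np.arctan2(d2[1],d2[0])))
r=[at_z(s,u,v,.055) for u,v in [(308,10),(468,262)]]; d=r[0]-r[1]; print('bar',np.round(r,4),np.degrees(np.arctan2(d[1],d[0])), [topress(x).round(4) for x in r])
print(proj(s,[get_state()['tool_pos']]))
```

```text
[[ 0.4921  0.1495  0.067 ]
 [ 0.4055  0.0263  0.067 ]
 [ 0.4557 -0.0086  0.067 ]
 [ 0.5411  0.1154  0.067 ]] [0.47360574 0.07064531 0.067     ]
0.1506
0.0611
0.1505
0.0597
55.41832512812901 54.89582386938817
bar [[ 0.5581  0.1778  0.055 ]
 [ 0.5685 -0.0511  0.055 ]] 92.59609756008608 [array([0.0371, 0.1152, 0.055 ]), array([ 0.0361, -0.114 ,  0.055 ])]
[[289.17515302 274.40484793]]
```

{"op": "send_rows", "data": {
  "motion": [
    {"x": 0.1,"y": 0.2,"z": 2.0,"rx": 0,"ry": 0,"rz": 0,"jaw": 8.8},
    {"x": 0,"y": 0.1,"z": 2.0,"rx": 0,"ry": 0,"rz": 0,"jaw": 8.8},
    {"x": 0,"y": 0,"z": 2.0,"rx": 0,"ry": 0,"rz": 0,"jaw": 8.8},
    {"x": 0,"y": 0,"z": 1.8,"rx": 0,"ry": 0,"rz": 0,"jaw": 8.8},
    {"x": 0,"y": 0,"z": 1.2,"rx": 0,"ry": 0,"rz": 0,"jaw": 8.8}
  ]
}}

```text
clock: 1.3
tool_pos: [0.4789, 0.0705, 0.0689]
eef_rot: [0.885, 0.466, 0.001, 0.0]
contact_force: [-0.3, 0.4, 0.8]
opening: 0.996
finger_force: 0.0
```

{"op": "send_rows", "data": {
  "motion": [
    {"x": 0,"y": 0,"z": 0,"rx": 0,"ry": 0,"rz": 0,"jaw": 5.0},
    {"x": 0,"y": 0,"z": 0,"rx": 0,"ry": 0,"rz": 0,"jaw": 5.0},
    {"x": 0,"y": 0,"z": 0,"rx": 0,"ry": 0,"rz": 0,"jaw": 5.0},
    {"x": 0,"y": 0,"z": 0,"rx": 0,"ry": 0,"rz": 0,"jaw": 5.0},
    {"x": 0,"y": 0,"z": 0,"rx": 0,"ry": 0,"rz": 0,"jaw": 5.0}
  ]
}}

```text
clock: 1.8
tool_pos: [0.4778, 0.0711, 0.0704]
eef_rot: [0.884, 0.467, 0.001, 0.0]
contact_force: [-2.0, 0.8, 4.0]
opening: 0.677
finger_force: 20.0
```

Run:
```python
from h import *
s=get_state(); print(s['clock'],s['tool_pos'],s['eef_rot'],s['contact_force'],s['opening'],s['finger_force'])
p=s['tool_pos'].copy(); p[2]+=.006
plan(press(.001,.008,p[2]),down(2.75),5,p,R.from_quat(s['eef_rot']))
```

```text
1.8 [0.47776043 0.07105979 0.07041756] [8.84429624e-01 4.66673220e-01 5.70214810e-04 1.42913886e-04] [-1.98284484  0.80820546  4.0448633 ] 0.6770551742066199 19.998125731945038
[0.53, 0.84, 0.0] [0.0, -0.0, -0.13]
[0.41, 0.9, 0.0] [0.0, -0.0, -0.13]
[0.29, 0.95, 0.0] [0.0, -0.0, -0.13]
[0.17, 0.98, 0.0] [0.0, -0.0, -0.13]
[0.04, 0.99, 0.0] [0.0, -0.0, -0.13]
```

{"op": "send_rows", "data": {
  "motion": [
    {"x": 0,"y": 0,"z": -0.3,"rx": 0,"ry": 0,"rz": 0,"jaw": 5.0},
    {"x": 0,"y": 0,"z": -0.3,"rx": 0,"ry": 0,"rz": 0,"jaw": 5.0},
    {"x": 0,"y": 0,"z": -0.2,"rx": 0,"ry": 0,"rz": 0,"jaw": 5.0},
    {"x": 0.26,"y": 0.42,"z": 0,"rx": 0,"ry": 0,"rz": -0.065,"jaw": 5.0},
    {"x": 0.26,"y": 0.43,"z": 0,"rx": 0,"ry": 0,"rz": -0.065,"jaw": 5.0}
  ]
}}

```text
clock: 2.3
tool_pos: [0.4875, 0.0707, 0.0779]
eef_rot: [0.852, 0.524, -0.0, 0.0]
contact_force: [-0.5, 0.4, -2.0]
opening: 0.679
finger_force: 20.0
```

{"op": "send_rows", "data": {
  "motion": [
    {"x": 0.4,"y": 0.9,"z": 0,"rx": 0,"ry": 0,"rz": -0.13,"jaw": 5.0},
    {"x": 0.3,"y": 0.95,"z": 0,"rx": 0,"ry": 0,"rz": -0.13,"jaw": 5.0},
    {"x": 0.17,"y": 0.98,"z": 0,"rx": 0,"ry": 0,"rz": -0.13,"jaw": 5.0},
    {"x": 0.05,"y": 0.99,"z": 0,"rx": 0,"ry": 0,"rz": -0.13,"jaw": 5.0},
    {"x": 0,"y": 0,"z": 0,"rx": 0,"ry": 0,"rz": 0,"jaw": 5.0}
  ]
}}

```text
clock: 2.8
tool_pos: [0.5286, 0.069, 0.0778]
eef_rot: [0.689, 0.724, 0.001, 0.001]
contact_force: [-0.4, 1.1, -1.6]
opening: 0.674
finger_force: 20.0
```

Run:
```python
from h import *
snap('side','s2');snap('wrist','w2')
s=get_state(); print(s['clock'],s['tool_pos'],s['contact_force'],s['opening'],s['finger_force'],topress(s['tool_pos']))
plan(press(.001,.008,.070),down(2.75),1)
a=cv2.imread('pics/w2.png'); b=cv2.imread('pics/s2.png')[120:330,180:460]
a=a[0:280,150:550];cv2.imwrite('pics/m2.png',np.hstack([cv2.resize(a,(500,350)),cv2.resize(b,(300,225))[:225] if 0 else cv2.copyMakeBorder(cv2.resize(b,(300,225)),0,125,0,0,0)]))
```

```text
2.9 [0.52651368 0.0690549  0.0776553 ] [-0.60268485 -0.07831911 -1.5922533 ] 0.6753546341259341 19.997785091400146 [0.00011951 0.00815905 0.0776553 ]
[-0.02, 0.09, 0.77] [-0.001, 0.0, -0.001]
```

View pics/m2.png

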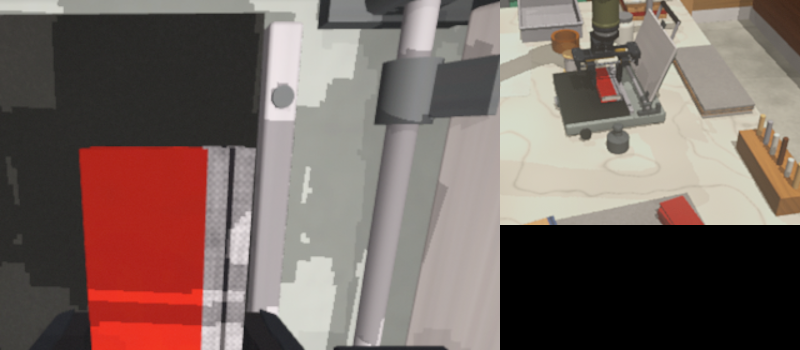

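{"op": "send_rows", "data": {
  "motion": [
    {"x": 0,"y": 0.1,"z": 0.2,"rx": 0,"ry": 0,"rz": 0,"jaw": 5.0},
    {"x": 0,"y": 0.1,"z": 0.2,"rx": 0,"ry": 0,"rz": 0,"jaw": 5.0},
    {"x": 0,"y": 0.1,"z": 0.2,"rx": 0,"ry": 0,"rz": 0,"jaw": 5.0},
    {"x": 0,"y": 0,"z": 0.15,"rx": 0,"ry": 0,"rz": 0,"jaw": 5.0},
    {"x": 0,"y": 0,"z": 0,"rx": 0,"ry": 0,"rz": 0,"jaw": 5.0}
  ]
}}

```text
clock: 3.4
tool_pos: [0.53, 0.0695, 0.0705]
eef_rot: [0.689, 0.725, 0.0, 0.0]
contact_force: [-1.6, 0.5, 1.1]
opening: 0.674
finger_force: 20.0
```

{"op": "send_rows", "data": {
  "motion": [
    {"x": 0,"y": 0,"z": 0,"rx": 0,"ry": 0,"rz": 0,"jaw": 7.0},
    {"x": 0,"y": 0,"z": 0,"rx": 0,"ry": 0,"rz": 0,"jaw": 8.0},
    {"x": 0,"y": 0,"z": 0,"rx": 0,"ry": 0,"rz": 0,"jaw": 8.0},
    {"x": 0,"y": 0,"z": -1.0,"rx": 0,"ry": 0,"rz": 0,"jaw": 8.0},
    {"x": 0,"y": 0,"z": -2.0,"rx": 0,"ry": 0,"rz": 0,"jaw": 8.0}
  ]
}}

```text
clock: 3.9
tool_pos: [0.5292, 0.0693, 0.1]
eef_rot: [0.689, 0.725, -0.001, -0.001]
contact_force: [-0.0, 0.0, 0.0]
opening: 0.908
finger_force: 0.0
```

Run:
```python
from h import *
s=get_state(); print(s['clock'],s['tool_pos'],s['contact_force'],s['opening'],s['finger_force'],topress(s['tool_pos']),s['q'])
for a in (92.75,-87.25): print(a);plan(press(-.060,.008,.13),down(a),10)
```

```text
3.9 [0.52918787 0.06926816 0.09999321] [-0.0096256   0.04990989  0.01433912] 0.907936701566112 0.0 [0.002801   0.00823908 0.09999321] [-0.12185715  0.80860339 -0.15784466  1.95685878  0.29582609  0.40066933
 -0.45499744]
92.75
[-0.0, -0.63, -0.3] [-0.0, -0.0, -0.157]
[0.1, -0.62, -0.3] [-0.0, -0.0, -0.157]
[0.19, -0.6, -0.3] [-0.0, -0.0, -0.157]
[0.28, -0.56, -0.3] [-0.0, -0.0, -0.157]
[0.37, -0.51, -0.3] [-0.0, -0.0, -0.157]
[0.44, -0.45, -0.3] [-0.0, -0.0, -0.157]
[0.51, -0.37, -0.3] [-0.0, -0.0, -0.157]
[0.56, -0.29, -0.3] [-0.0, -0.0, -0.157]
[0.6, -0.2, -0.3] [-0.0, -0.0, -0.157]
[0.62, -0.1, -0.3] [-0.0, -0.0, -0.157]
-87.25
[-0.0, -0.63, -0.3] [-0.0, 0.0, 0.157]
[-0.1, -0.62, -0.3] [-0.0, 0.0, 0.157]
[-0.2, -0.6, -0.3] [-0.0, 0.0, 0.157]
[-0.29, -0.56, -0.3] [-0.0, 0.0, 0.157]
[-0.37, -0.51, -0.3] [-0.0, 0.0, 0.157]
[-0.45, -0.44, -0.3] [-0.0, 0.0, 0.157]
[-0.51, -0.37, -0.3] [-0.0, 0.0, 0.157]
[-0.56, -0.28, -0.3] [-0.0, 0.0, 0.157]
[-0.6, -0.19, -0.3] [-0.0, 0.0, 0.157]
[-0.62, -0.09, -0.3] [-0.0, 0.0, 0.157]
```

{"op": "send_rows", "data": {
  "motion": [
    {"x": 0,"y": -0.63,"z": -0.8,"rx": 0,"ry": 0,"rz": 0.149,"jaw": 8.8},
    {"x": -0.1,"y": -0.62,"z": -0.8,"rx": 0,"ry": 0,"rz": 0.149,"jaw": 8.8},
    {"x": -0.2,"y": -0.6,"z": -0.8,"rx": 0,"ry": 0,"rz": 0.149,"jaw": 8.8},
    {"x": -0.29,"y": -0.56,"z": 0,"rx": 0,"ry": 0,"rz": 0.149,"jaw": 8.8},
    {"x": -0.37,"y": -0.51,"z": 0,"rx": 0,"ry": 0,"rz": 0.149,"jaw": 8.8}
  ]
}}

```text
clock: 4.4
tool_pos: [0.4988, 0.0674, 0.1253]
eef_rot: [0.907, 0.421, 0.001, -0.0]
contact_force: [-1.5, 0.1, 0.6]
opening: 1.002
finger_force: 0.0
```

{"op": "send_rows", "data": {
  "motion": [
    {"x": -0.45,"y": -0.44,"z": 0,"rx": 0,"ry": 0,"rz": 0.149,"jaw": 8.8},
    {"x": -0.51,"y": -0.37,"z": 0,"rx": 0,"ry": 0,"rz": 0.149,"jaw": 8.8},
    {"x": -0.56,"y": -0.28,"z": 0,"rx": 0,"ry": 0,"rz": 0.149,"jaw": 8.8},
    {"x": -0.6,"y": -0.19,"z": 0,"rx": 0,"ry": 0,"rz": 0.149,"jaw": 8.8},
    {"x": -0.62,"y": -0.09,"z": 0,"rx": 0,"ry": 0,"rz": 0.149,"jaw": 8.8}
  ]
}}

```text
clock: 4.9
tool_pos: [0.4674, 0.064, 0.1249]
eef_rot: [0.998, 0.062, 0.0, -0.0]
contact_force: [0.0, 0.7, -0.4]
opening: 0.997
finger_force: 0.0
```

Run:
```python
from h import *
snap('wrist','w3')
s=get_state(); print(s['clock'],s['tool_pos'],s['contact_force'],topress(s['tool_pos']),s['q'])
plan(press(-.060,.008,.063),down(-87.25),1)
```

```text
4.95 [0.46596166 0.06377904 0.12476078] [-1.7237578   0.32190039 -0.30603656] [-0.06061994  0.00590045  0.12476078] [-0.32440193  0.72868335  0.1475077   2.14107094 -0.34655169  0.29496364
 -1.33245891]
[0.08, -0.2, 6.18] [-0.001, 0.001, 0.072]
```

View pics/w3.png

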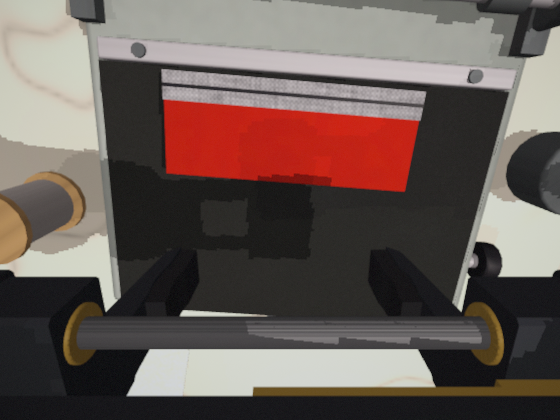

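Run:
```python
from h import *
s=load('w3')
for u,v,z in [(162,69,.067),(425,92,.067),(406,191,.067),(166,173,.067),(100,58,.055),(516,90,.055)]: print(topress(at_z(s,u,v,z)).round(4))
```

```text
[0.0336 0.0806 0.067 ]
[ 0.0327 -0.0692  0.067 ]
[-0.026  -0.0696  0.067 ]
[-0.0259  0.0805  0.067 ]
[0.0378 0.1213 0.055 ]
[ 0.0388 -0.129   0.055 ]
```

{"op": "send_rows", "data": {
  "motion": [
    {"x": 0,"y": -0.2,"z": 1.5,"rx": 0,"ry": 0,"rz": 0.072,"jaw": 8.8},
    {"x": 0,"y": 0,"z": 1.5,"rx": 0,"ry": 0,"rz": 0,"jaw": 8.8},
    {"x": 0,"y": 0,"z": 1.5,"rx": 0,"ry": 0,"rz": 0,"jaw": 8.8},
    {"x": 0,"y": 0,"z": 1.2,"rx": 0,"ry": 0,"rz": 0,"jaw": 8.8},
    {"x": 0,"y": 0,"z": 0.5,"rx": 0,"ry": 0,"rz": 0,"jaw": 8.8}
  ]
}}

```text
clock: 5.45
tool_pos: [0.4671, 0.0657, 0.0615]
eef_rot: [1.0, 0.03, -0.0, -0.0]
contact_force: [-0.6, 0.9, -0.7]
opening: 1.002
finger_force: 0.0
```

{"op": "send_rows", "data": {
  "motion": [
    {"x": 0.6,"y": 0,"z": 0,"rx": 0,"ry": 0,"rz": 0.012,"jaw": 8.8},
    {"x": 0.6,"y": 0,"z": 0,"rx": 0,"ry": 0,"rz": 0,"jaw": 8.8},
    {"x": 0.5,"y": 0,"z": 0,"rx": 0,"ry": 0,"rz": 0,"jaw": 8.8},
    {"x": 0.3,"y": 0,"z": 0,"rx": 0,"ry": 0,"rz": 0,"jaw": 8.8},
    {"x": 0.2,"y": 0,"z": 0,"rx": 0,"ry": 0,"rz": 0,"jaw": 8.8}
  ]
}}

```text
clock: 5.95
tool_pos: [0.4895, 0.0668, 0.0626]
eef_rot: [1.0, 0.023, 0.0, -0.0]
contact_force: [-2.1, 0.9, 2.0]
opening: 0.999
finger_force: 1.1
```

{"op": "send_rows", "data": {
  "motion": [
    {"x": 0.1,"y": 0,"z": 0,"rx": 0,"ry": 0,"rz": 0,"jaw": 8.8},
    {"x": 0.1,"y": 0,"z": 0,"rx": 0,"ry": 0,"rz": 0,"jaw": 8.8},
    {"x": 0.1,"y": 0,"z": 0,"rx": 0,"ry": 0,"rz": 0,"jaw": 8.8},
    {"x": 0.1,"y": 0,"z": 0,"rx": 0,"ry": 0,"rz": 0,"jaw": 8.8},
    {"x": 0.1,"y": 0,"z": 0,"rx": 0,"ry": 0,"rz": 0,"jaw": 8.8}
  ]
}}

```text
clock: 6.45
tool_pos: [0.4938, 0.0669, 0.0622]
eef_rot: [1.0, 0.023, -0.0, 0.0]
contact_force: [-2.5, -1.2, 1.2]
opening: 0.997
finger_force: 1.9
```

{"op": "send_rows", "data": {
  "motion": [
    {"x": 0.1,"y": 0,"z": 0,"rx": 0,"ry": 0,"rz": 0,"jaw": 8.8},
    {"x": 0.1,"y": 0,"z": 0,"rx": 0,"ry": 0,"rz": 0,"jaw": 8.8},
    {"x": 0.1,"y": 0,"z": 0,"rx": 0,"ry": 0,"rz": 0,"jaw": 8.8},
    {"x": 0,"y": 0,"z": 0,"rx": 0,"ry": 0,"rz": 0,"jaw": 8.8},
    {"x": 0,"y": 0,"z": 0,"rx": 0,"ry": 0,"rz": 0,"jaw": 8.8}
  ]
}}

```text
clock: 6.95
tool_pos: [0.494, 0.0669, 0.0621]
eef_rot: [1.0, 0.024, -0.003, -0.0]
contact_force: [-7.3, 0.1, 5.8]
opening: 1.0
finger_force: 3.8
```

{"op": "send_rows", "data": {
  "motion": [
    {"x": 0.1,"y": 0,"z": 0,"rx": 0,"ry": 0,"rz": 0,"jaw": 8.8},
    {"x": 0.1,"y": 0,"z": 0,"rx": 0,"ry": 0,"rz": 0,"jaw": 8.8},
    {"x": 0,"y": 0,"z": 0,"rx": 0,"ry": 0,"rz": 0,"jaw": 8.8},
    {"x": 0,"y": 0,"z": 0,"rx": 0,"ry": 0,"rz": 0,"jaw": 8.8},
    {"x": 0,"y": 0,"z": 0,"rx": 0,"ry": 0,"rz": 0,"jaw": 8.8}
  ]
}}

```text
clock: 7.45
tool_pos: [0.4942, 0.0668, 0.062]
eef_rot: [1.0, 0.024, -0.005, -0.0]
contact_force: [-10.5, -0.5, 8.1]
opening: 0.997
finger_force: 5.3
```

{"op": "send_rows", "data": {
  "motion": [
    {"x": -0.5,"y": 0,"z": 0,"rx": 0,"ry": 0,"rz": 0,"jaw": 8.8},
    {"x": -1.0,"y": 0,"z": 0,"rx": 0,"ry": 0,"rz": 0,"jaw": 8.8},
    {"x": -1.5,"y": 0,"z": -1,"rx": 0,"ry": 0,"rz": 0,"jaw": 8.8},
    {"x": 0,"y": 0,"z": -2,"rx": 0,"ry": 0,"rz": 0,"jaw": 8.8},
    {"x": 0,"y": 0,"z": -3,"rx": 0,"ry": 0,"rz": 0,"jaw": 8.8}
  ]
}}

```text
clock: 7.95
tool_pos: [0.469, 0.0657, 0.122]
eef_rot: [1.0, 0.023, -0.0, 0.0]
contact_force: [0.5, -0.3, 0.1]
opening: 1.002
finger_force: 0.0
```

Run:
```python
from h import *
snap('wrist','w4'); snap('side','s4')
s=get_state(); print(s['clock'],s['tool_pos'],s['eef_rot'],s['contact_force'],s['q'])
a=cv2.imread('pics/w4.png'); b=cv2.imread('pics/s4.png')[60:270,200:480]
cv2.imwrite('pics/m4.png',np.hstack([cv2.resize(a[30:280,60:540],None,fx=.9,fy=.9,interpolation=3),cv2.resize(b,(368,225),interpolation=3)])) if 0 else cv2.imwrite('pics/m4.png',np.vstack([a[40:260],cv2.resize(b,(560,380),interpolation=3)]))
```

```text
8.05 [0.47184283 0.0659272  0.12480549] [ 9.99721862e-01  2.32454009e-02  3.97325590e-03 -2.52620824e-04] [ 0.0792491   0.52146929 -1.11988156] [-0.33855568  0.73233856  0.16612454  2.1322741  -0.38442515  0.29643674
 -1.37052057]
```

View pics/m4.png

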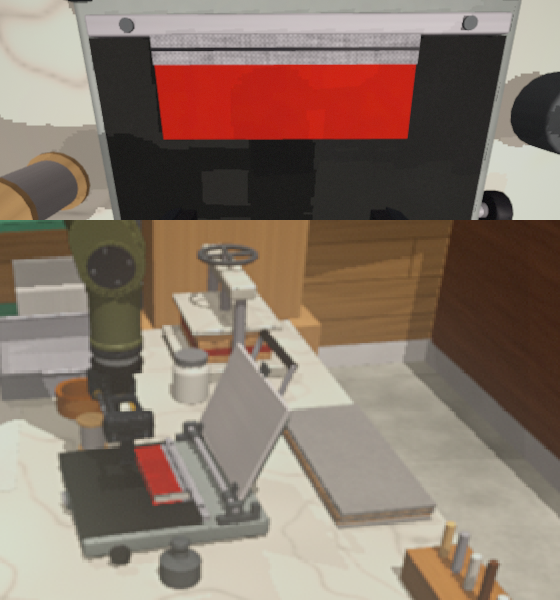

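Run:
```python
from h import *
s=load('s4')
print('pred handle ends side', proj(s,[press(.181,-.061,.273),press(.181,.061,.273),press(.181,0,.273)]).round(1))
p=get_state()['tool_pos']+[0,0,.15]
plan(press(.10,0,.37),down(2.75),15,p,down(-87.3))
```

```text
pred handle ends side [[345.1 140.1]
 [331.8 122.6]
 [338.2 131. ]]
[1.03, 0.05, -0.63] [0.0, 0.0, -0.105]
[1.02, 0.16, -0.63] [0.0, 0.0, -0.105]
[1.0, 0.26, -0.63] [0.0, 0.0, -0.105]
[0.97, 0.37, -0.63] [0.0, 0.0, -0.105]
[0.92, 0.46, -0.63] [0.0, 0.0, -0.105]
[0.87, 0.56, -0.63] [0.0, 0.0, -0.105]
[0.81, 0.65, -0.63] [0.0, 0.0, -0.105]
[0.73, 0.73, -0.63] [0.0, 0.0, -0.105]
[0.65, 0.8, -0.63] [0.0, 0.0, -0.105]
[0.57, 0.86, -0.63] [0.0, 0.0, -0.105]
[0.47, 0.92, -0.63] [0.0, 0.0, -0.105]
[0.37, 0.96, -0.63] [0.0, 0.0, -0.105]
[0.27, 1.0, -0.63] [0.0, 0.0, -0.105]
[0.17, 1.02, -0.63] [0.0, 0.0, -0.105]
[0.06, 1.03, -0.63] [0.0, 0.0, -0.105]
```

{"op": "send_rows", "data": {
  "motion": [
    {"x": 0,"y": 0,"z": -4,"rx": 0,"ry": 0,"rz": 0,"jaw": 8.0},
    {"x": 0,"y": 0,"z": -4,"rx": 0,"ry": 0,"rz": 0,"jaw": 8.0},
    {"x": 0,"y": 0,"z": -4,"rx": 0,"ry": 0,"rz": 0,"jaw": 7.0},
    {"x": 0,"y": 0,"z": -4,"rx": 0,"ry": 0,"rz": 0,"jaw": 7.0},
    {"x": 0,"y": 0,"z": -4,"rx": 0,"ry": 0,"rz": 0,"jaw": 7.0}
  ]
}}

```text
clock: 8.55
tool_pos: [0.4695, 0.0659, 0.3235]
eef_rot: [1.0, 0.023, 0.001, -0.0]
contact_force: [1.5, 1.2, -0.1]
opening: 0.792
finger_force: 0.0
```

{"op": "send_rows", "data": {
  "motion": [
    {"x": 0,"y": 0,"z": -1,"rx": 0,"ry": 0,"rz": -0.148,"jaw": 7.0},
    {"x": 0,"y": 0,"z": -1,"rx": 0,"ry": 0,"rz": -0.148,"jaw": 7.0},
    {"x": 0,"y": 0,"z": -1,"rx": 0,"ry": 0,"rz": -0.148,"jaw": 7.0},
    {"x": 0,"y": 0,"z": -1,"rx": 0,"ry": 0,"rz": -0.148,"jaw": 7.0},
    {"x": 0,"y": 0,"z": 0,"rx": 0,"ry": 0,"rz": -0.148,"jaw": 7.0}
  ]
}}

```text
clock: 9.05
tool_pos: [0.4705, 0.0661, 0.3629]
eef_rot: [0.922, 0.386, 0.002, 0.0]
contact_force: [0.3, -0.1, -1.2]
opening: 0.794
finger_force: 0.0
```

{"op": "send_rows", "data": {
  "motion": [
    {"x": 0,"y": 0,"z": 0,"rx": 0,"ry": 0,"rz": -0.148,"jaw": 7.0},
    {"x": 0,"y": 0,"z": 0,"rx": 0,"ry": 0,"rz": -0.148,"jaw": 7.0},
    {"x": 0,"y": 0,"z": 0,"rx": 0,"ry": 0,"rz": -0.148,"jaw": 7.0},
    {"x": 0,"y": 0,"z": 0,"rx": 0,"ry": 0,"rz": -0.148,"jaw": 7.0},
    {"x": 0,"y": 0,"z": 0,"rx": 0,"ry": 0,"rz": -0.148,"jaw": 7.0}
  ]
}}

```text
clock: 9.55
tool_pos: [0.4697, 0.0661, 0.3617]
eef_rot: [0.72, 0.694, 0.001, 0.0]
contact_force: [-0.2, -0.4, 0.1]
opening: 0.792
finger_force: 0.0
```

Run:
```python
from h import *
s=get_state(); print(s['clock'],s['tool_pos'],s['eef_rot'],s['q'])
plan(press(.175,0,.36),down(2.75),1)
plan(press(.175,0,.36),down(2.75),6)
```

```text
9.55 [0.46970881 0.06608138 0.36169062] [7.20332801e-01 6.93628218e-01 7.26141420e-04 1.53676121e-04] [-0.25416866  0.34582866  0.02484239  1.84538524 -0.01094526  0.94909975
 -0.26220208]
[1.23, 23.16, 0.2] [0.001, -0.001, -0.086]
[0.2, 3.86, 0.03] [0.0, -0.0, -0.014]
[0.15, 3.86, 0.03] [0.0, -0.0, -0.014]
[0.09, 3.86, 0.03] [0.0, -0.0, -0.014]
[0.04, 3.86, 0.03] [0.0, -0.0, -0.014]
[-0.02, 3.86, 0.03] [0.0, -0.0, -0.014]
[-0.07, 3.86, 0.03] [0.0, -0.0, -0.014]
```

{"op": "send_rows", "data": {
  "motion": [
    {"x": 0.2,"y": 4.0,"z": 0,"rx": 0,"ry": 0,"rz": -0.017,"jaw": 7.0},
    {"x": 0.15,"y": 4.2,"z": 0,"rx": 0,"ry": 0,"rz": -0.017,"jaw": 7.0},
    {"x": 0.1,"y": 4.2,"z": 0,"rx": 0,"ry": 0,"rz": -0.017,"jaw": 7.0},
    {"x": 0,"y": 4.2,"z": 0,"rx": 0,"ry": 0,"rz": -0.017,"jaw": 7.0},
    {"x": -0.1,"y": 3.4,"z": 0,"rx": 0,"ry": 0,"rz": -0.017,"jaw": 7.0}
  ]
}}

```text
clock: 10.05
tool_pos: [0.6718, 0.0673, 0.361]
eef_rot: [0.692, 0.722, 0.001, 0.0]
contact_force: [0.4, -0.4, 0.2]
opening: 0.792
finger_force: 0.0
```

Run:
```python
from h import *
snap('wrist','w5')
s=get_state(); print(s['clock'],s['tool_pos'],s['eef_rot'],topress(s['tool_pos']))
print(proj(load('w5'),[press(.181,-.061,.273),press(.181,.061,.273),press(.181,0,.273)]).round(1))
plan(press(.181,0,.265),down(2.75),1)
```

```text
10.1 [0.67574921 0.06682997 0.35960624] [0.69230913 0.7215973  0.00177313 0.00150365] [ 0.14905983 -0.00148332  0.35960624]
[[328.1 285.7]
 [334.3 129.6]
 [330.9 213.7]]
[0.17, 3.15, 9.48] [0.005, -0.0, -0.007]
```

View pics/w5.png

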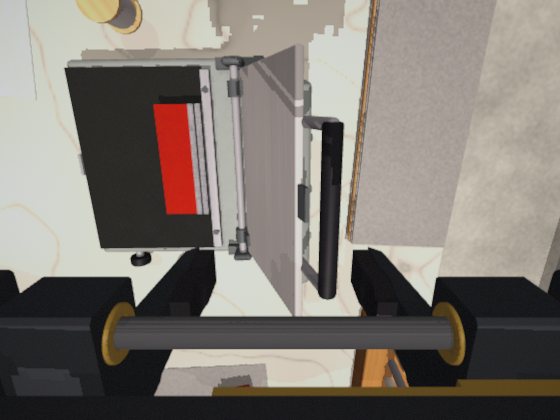

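{"op": "send_rows", "data": {
  "motion": [
    {"x": 0.1,"y": 1.2,"z": 0,"rx": 0,"ry": 0,"rz": -0.007,"jaw": 7.0},
    {"x": 0,"y": 1.2,"z": 0,"rx": 0,"ry": 0,"rz": 0,"jaw": 7.0},
    {"x": 0,"y": 0.8,"z": 1,"rx": 0,"ry": 0,"rz": 0,"jaw": 7.0},
    {"x": 0,"y": 0,"z": 2,"rx": 0,"ry": 0,"rz": 0,"jaw": 7.0},
    {"x": 0,"y": 0,"z": 2,"rx": 0,"ry": 0,"rz": 0,"jaw": 7.0}
  ]
}}

```text
clock: 10.6
tool_pos: [0.7014, 0.0697, 0.3104]
eef_rot: [0.69, 0.724, 0.0, -0.0]
contact_force: [0.4, 0.8, -0.2]
opening: 0.797
finger_force: 0.0
```

{"op": "send_rows", "data": {
  "motion": [
    {"x": 0,"y": 0,"z": 1.5,"rx": 0,"ry": 0,"rz": 0,"jaw": 7.0},
    {"x": 0,"y": 0,"z": 1.5,"rx": 0,"ry": 0,"rz": 0,"jaw": 7.0},
    {"x": 0,"y": 0,"z": 1.0,"rx": 0,"ry": 0,"rz": 0,"jaw": 7.0},
    {"x": 0,"y": 0,"z": 0.4,"rx": 0,"ry": 0,"rz": 0,"jaw": 7.0},
    {"x": 0,"y": 0,"z": 0,"rx": 0,"ry": 0,"rz": 0,"jaw": 7.0}
  ]
}}

```text
clock: 11.1
tool_pos: [0.7009, 0.0695, 0.2675]
eef_rot: [0.69, 0.724, -0.0, -0.0]
contact_force: [0.1, 0.2, 0.9]
opening: 0.792
finger_force: 0.0
```

Run:
```python
from h import *
s=get_state(); print(s['clock'],s['tool_pos'],s['contact_force'],topress(s['tool_pos']))
plan(press(.181,0,.265),down(2.75),1)
```

```text
11.1 [0.70091746 0.06954644 0.26752125] [0.08106744 0.23358535 0.89294167] [ 1.74332008e-01 -2.16152937e-05  2.67521253e-01]
[0.0, 0.67, 0.25] [-0.001, -0.0, 0.0]
```

{"op": "send_rows", "data": {
  "motion": [
    {"x": 0,"y": 0.4,"z": 0.2,"rx": 0,"ry": 0,"rz": 0,"jaw": 7.0},
    {"x": 0,"y": 0.25,"z": 0.1,"rx": 0,"ry": 0,"rz": 0,"jaw": 5.0},
    {"x": 0,"y": 0,"z": 0,"rx": 0,"ry": 0,"rz": 0,"jaw": 3.0},
    {"x": 0,"y": 0,"z": 0,"rx": 0,"ry": 0,"rz": 0,"jaw": 1.0},
    {"x": 0,"y": 0,"z": 0,"rx": 0,"ry": 0,"rz": 0,"jaw": 1.0}
  ],
  "grip_force": 20
}}

```text
clock: 11.6
tool_pos: [0.7077, 0.0699, 0.2655]
eef_rot: [0.69, 0.724, 0.0, 0.0]
contact_force: [-0.1, 0.0, 0.3]
opening: 0.45
finger_force: 0.0
```

{"op": "send_rows", "data": {
  "motion": [
    {"x": 0,"y": 0,"z": 0,"rx": 0,"ry": 0,"rz": 0,"jaw": 0.5},
    {"x": 0,"y": 0,"z": 0,"rx": 0,"ry": 0,"rz": 0,"jaw": 0.5},
    {"x": 0,"y": 0,"z": 0,"rx": 0,"ry": 0,"rz": 0,"jaw": 0.5},
    {"x": 0,"y": 0,"z": 0,"rx": 0,"ry": 0,"rz": 0,"jaw": 0.5},
    {"x": 0,"y": 0,"z": 0,"rx": 0,"ry": 0,"rz": 0,"jaw": 0.5}
  ]
}}

```text
clock: 12.1
tool_pos: [0.7064, 0.0698, 0.2652]
eef_rot: [0.69, 0.724, -0.001, -0.001]
contact_force: [-5.6, -0.1, 3.0]
opening: 0.151
finger_force: 19.5
```

Run:
```python
from h import *
s=get_state(); print(s['clock'],s['tool_pos'],s['contact_force'],s['opening']*88.1,s['finger_force'],topress(s['tool_pos']))
# arc plan: handle angle a: lever 228.3, offset atan(12/228)
a=np.linspace(1.95,1.41,28); off=np.arctan2(12,228); r=.2283
x=.085-r*np.cos(a+off); z=.066+r*np.sin(a+off)
print(x[[0,-1]],z[[0,-1]])
for i in range(27): print(i,a[i+1].round(3),(100*(x[i+1]-x[i])).round(2),(-100*(z[i+1]-z[i])).round(2))
```

```text
12.1 [0.70635084 0.06976401 0.26522108] [-5.58005891 -0.08336792  3.0368344 ] 13.346767114252538 19.45242701098323 [ 1.79769492e-01 -7.44659316e-05  2.65221076e-01]
[0.18054223 0.0603431 ] [0.2733465  0.29296459]
0 1.93 -0.42 -0.19
1 1.91 -0.42 -0.18
2 1.89 -0.42 -0.17
3 1.87 -0.43 -0.16
4 1.85 -0.43 -0.15
5 1.83 -0.43 -0.14
6 1.81 -0.44 -0.14
7 1.79 -0.44 -0.13
8 1.77 -0.44 -0.12
9 1.75 -0.44 -0.11
10 1.73 -0.45 -0.1
11 1.71 -0.45 -0.09
12 1.69 -0.45 -0.08
13 1.67 -0.45 -0.07
14 1.65 -0.45 -0.06
15 1.63 -0.45 -0.06
16 1.61 -0.45 -0.05
17 1.59 -0.46 -0.04
18 1.57 -0.46 -0.03
19 1.55 -0.46 -0.02
20 1.53 -0.46 -0.01
21 1.51 -0.46 -0.0
22 1.49 -0.46 0.01
23 1.47 -0.46 0.02
24 1.45 -0.46 0.03
25 1.43 -0.46 0.04
26 1.41 -0.45 0.04
```

{"op": "send_rows", "data": {
  "motion": [
    {"x": 0,"y": -0.3,"z": -0.14,"rx": 0,"ry": 0,"rz": 0,"jaw": 0.5},
    {"x": 0,"y": -0.42,"z": -0.19,"rx": 0,"ry": 0,"rz": 0,"jaw": 0.5},
    {"x": 0,"y": -0.42,"z": -0.18,"rx": 0,"ry": 0,"rz": 0,"jaw": 0.5},
    {"x": 0,"y": -0.42,"z": -0.17,"rx": 0,"ry": 0,"rz": 0,"jaw": 0.5},
    {"x": 0,"y": -0.43,"z": -0.16,"rx": 0,"ry": 0,"rz": 0,"jaw": 0.5}
  ],
  "grip_force": 25
}}

```text
clock: 12.6
tool_pos: [0.687, 0.0688, 0.273]
eef_rot: [0.69, 0.724, -0.001, -0.0]
contact_force: [0.5, -0.2, -8.2]
opening: 0.152
finger_force: 25.4
```

{"op": "send_rows", "data": {
  "motion": [
    {"x": 0,"y": -0.43,"z": -0.15,"rx": 0,"ry": 0,"rz": 0,"jaw": 0.5},
    {"x": 0,"y": -0.43,"z": -0.14,"rx": 0,"ry": 0,"rz": 0,"jaw": 0.5},
    {"x": 0,"y": -0.44,"z": -0.14,"rx": 0,"ry": 0,"rz": 0,"jaw": 0.5},
    {"x": 0,"y": -0.44,"z": -0.13,"rx": 0,"ry": 0,"rz": 0,"jaw": 0.5},
    {"x": 0,"y": -0.44,"z": -0.12,"rx": 0,"ry": 0,"rz": 0,"jaw": 0.5}
  ]
}}

```text
clock: 13.1
tool_pos: [0.6646, 0.0676, 0.2794]
eef_rot: [0.69, 0.724, -0.001, -0.001]
contact_force: [-1.2, -0.3, -12.5]
opening: 0.15
finger_force: 25.7
```

{"op": "send_rows", "data": {
  "motion": [
    {"x": 0,"y": -0.44,"z": -0.11,"rx": 0,"ry": 0,"rz": 0,"jaw": 0.5},
    {"x": 0,"y": -0.45,"z": -0.1,"rx": 0,"ry": 0,"rz": 0,"jaw": 0.5},
    {"x": 0,"y": -0.45,"z": -0.09,"rx": 0,"ry": 0,"rz": 0,"jaw": 0.5},
    {"x": 0,"y": -0.45,"z": -0.08,"rx": 0,"ry": 0,"rz": 0,"jaw": 0.5},
    {"x": 0,"y": -0.45,"z": -0.07,"rx": 0,"ry": 0,"rz": 0,"jaw": 0.5}
  ]
}}

```text
clock: 13.6
tool_pos: [0.6428, 0.0666, 0.2843]
eef_rot: [0.69, 0.724, -0.001, -0.0]
contact_force: [-0.9, -1.5, -21.1]
opening: 0.154
finger_force: 26.7
```

Run:
```python
from h import *
snap('side','s6')
s=get_state(); p=topress(s['tool_pos']); print(s['clock'],s['contact_force'],s['opening']*88.1,s['finger_force'],p)
c=(.085-p[0])/.2283; print('angle from x',np.arccos(c)-np.arctan2(12,228))
```

```text
13.65 [ -1.32904311  -1.50214086 -21.92774866] 13.493632710926885 26.80691510438919 [ 1.15429594e-01 -1.48810784e-04  2.84506959e-01]
angle from x 1.6518988648099695
```

{"op": "send_rows", "data": {
  "motion": [
    {"x": 0,"y": -0.45,"z": 0.0,"rx": 0,"ry": 0,"rz": 0,"jaw": 0.5},
    {"x": 0,"y": -0.45,"z": 0.0,"rx": 0,"ry": 0,"rz": 0,"jaw": 0.5},
    {"x": 0,"y": -0.45,"z": 0.0,"rx": 0,"ry": 0,"rz": 0,"jaw": 0.5},
    {"x": 0,"y": -0.45,"z": 0.0,"rx": 0,"ry": 0,"rz": 0,"jaw": 0.5},
    {"x": 0,"y": -0.45,"z": 0.0,"rx": 0,"ry": 0,"rz": 0,"jaw": 0.5}
  ]
}}

```text
clock: 14.15
tool_pos: [0.6225, 0.0655, 0.2866]
eef_rot: [0.69, 0.724, 0.002, 0.002]
contact_force: [1.8, -1.7, -10.0]
opening: 0.152
finger_force: 25.7
```

Run:
```python
from h import *
s=get_state(); p=topress(s['tool_pos']); print(s['clock'],s['contact_force'],s['opening']*88.1,s['finger_force'],p)
c=(.085-p[0])/.2283; print('angle from x',np.arccos(c)-np.arctan2(12,228))
```

```text
14.15 [ 1.84867597 -1.67623062 -9.97329821] 13.4348566501638 25.706492364406586 [ 9.57789495e-02 -1.51807292e-04  2.86602108e-01]
angle from x 1.5654447947942773
```

{"op": "send_rows", "data": {
  "motion": [
    {"x": 0,"y": -0.4,"z": 0.03,"rx": 0,"ry": 0,"rz": 0,"jaw": 0.5},
    {"x": 0,"y": -0.4,"z": 0.03,"rx": 0,"ry": 0,"rz": 0,"jaw": 0.5},
    {"x": 0,"y": -0.4,"z": 0.03,"rx": 0,"ry": 0,"rz": 0,"jaw": 0.5},
    {"x": 0,"y": -0.4,"z": 0.03,"rx": 0,"ry": 0,"rz": 0,"jaw": 0.5},
    {"x": 0,"y": -0.4,"z": 0.03,"rx": 0,"ry": 0,"rz": 0,"jaw": 0.5}
  ]
}}

```text
clock: 14.65
tool_pos: [0.6027, 0.0645, 0.2858]
eef_rot: [0.69, 0.724, 0.002, 0.002]
contact_force: [1.6, -2.3, 6.2]
opening: 0.156
finger_force: 24.1
```

{"op": "send_rows", "data": {
  "motion": [
    {"x": 0,"y": -0.4,"z": 0.03,"rx": 0,"ry": 0,"rz": 0,"jaw": 0.5},
    {"x": 0,"y": -0.4,"z": 0.03,"rx": 0,"ry": 0,"rz": 0,"jaw": 0.5},
    {"x": 0,"y": -0.3,"z": 0.03,"rx": 0,"ry": 0,"rz": 0,"jaw": 0.5},
    {"x": 0,"y": -0.15,"z": 0.02,"rx": 0,"ry": 0,"rz": 0,"jaw": 0.5},
    {"x": 0,"y": 0,"z": 0.0,"rx": 0,"ry": 0,"rz": 0,"jaw": 0.5}
  ]
}}

```text
clock: 15.15
tool_pos: [0.5895, 0.0639, 0.2845]
eef_rot: [0.69, 0.724, 0.001, 0.001]
contact_force: [0.5, -2.9, 6.3]
opening: 0.151
finger_force: 24.1
```

Run:
```python
from h import *
snap('side','s7')
s=get_state(); p=topress(s['tool_pos']); print(s['clock'],s['contact_force'],s['opening']*88.1,s['finger_force'],p)
c=(.085-p[0])/.2283; print('angle from x',np.arccos(c)-np.arctan2(12,228))
b=cv2.imread('pics/s7.png')[60:270,200:480]; cv2.imwrite('pics/m7.png',cv2.resize(b,(800,600),interpolation=3))
```

```text
15.2 [ 0.04089266 -3.12731489  7.56804889] 13.328968323099055 24.086486902087927 [ 6.28647403e-02 -1.24534826e-04  2.84525891e-01]
angle from x 1.4211038120196844
```

View pics/m7.png

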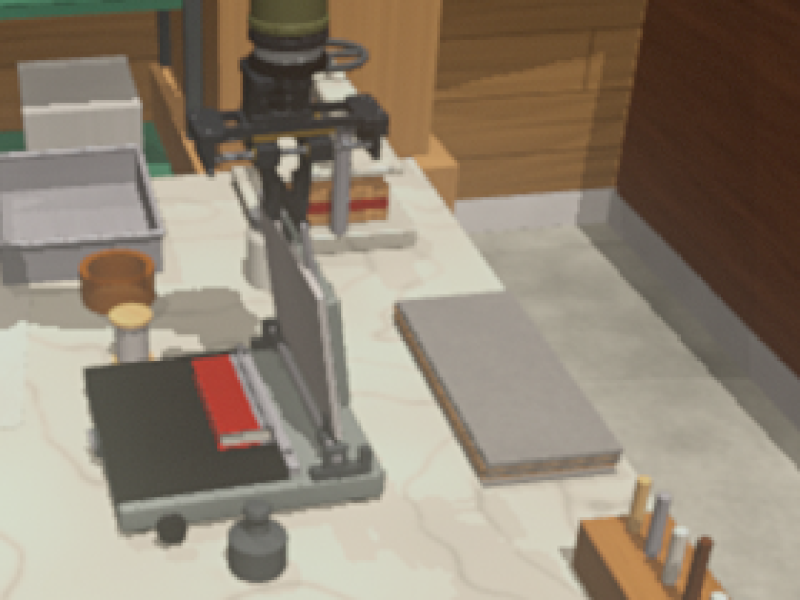

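The side view shows the platen held just short of upright with the fingers on the handle. The book's grey spine is against the bar, and the weight and spool look untouched. One still call to check it has settled.

{"op": "send_rows", "data": {
  "motion": [
    {"x": 0,"y": -0.2,"z": 0,"rx": 0,"ry": 0,"rz": 0,"jaw": 0.5},
    {"x": 0,"y": 0,"z": 0,"rx": 0,"ry": 0,"rz": 0,"jaw": 0.5},
    {"x": 0,"y": 0,"z": 0,"rx": 0,"ry": 0,"rz": 0,"jaw": 0.5},
    {"x": 0,"y": 0,"z": 0,"rx": 0,"ry": 0,"rz": 0,"jaw": 0.5},
    {"x": 0,"y": 0,"z": 0,"rx": 0,"ry": 0,"rz": 0,"jaw": 0.5}
  ]
}}

```text
clock: 15.7
tool_pos: [0.5875, 0.0638, 0.2843]
eef_rot: [0.69, 0.724, 0.001, 0.001]
contact_force: [0.5, -3.3, 5.4]
opening: 0.155
finger_force: 24.2
```

Run:
```python
from h import *
s=get_state(); print(s['clock'],topress(s['tool_pos']),s['contact_force'],s['finger_force'],abs(s['qd']).max())
print(finish_job())
```

```text
15.7 [ 6.07930840e-02 -1.36877305e-04  2.84278105e-01] [ 0.45977681 -3.26273645  5.39445605] 24.173201881349087 0.0013860943031483034
the job is handed in; nothing more can be done
None
```

Job handed in (no verdict shown): the book is let go, flat and flush against the bar, and the platen is held still by its handle at about 1.41 rad; the spine already faced the bar, about 37° askew (not the front as described), so I squared it up instead of turning it round.

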